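Wipe the broken sherds off the kiln shelf

TASK

Pick up the wooden scraper block by its ridge and wipe the three broken sherds off the kiln shelf into the empty scrap tray beside it, without touching the sharp sherds with the gripper and without upsetting the two good cups in the divided tray. Then set the scraper down, rubber edge underneath, in the middle of the flat rectangular tile and lying along the tile's length.

Things in the scene. Friction and masses are not known exactly. Their poses are not given: they have to be found in the camera images.
- shelf: Kiln shelf: grey flat slab 220 mm (x) by 240 mm (y), 18 mm thick, standing on four round props and fixed; its top face is 60 mm above the origin. Origin on the table under the slab's centre, z up. A tray stands 4 mm from each of its two y edges (local y = +120 and -120 mm); the x edges are free. The sherds lie on it.
- scrap_tray: Empty scrap tray without a divider, grey plastic, fixed, 240 mm (x) by 130 mm (y) by 45 mm high, walls and floor 5 mm, its rim 15 mm lower than the shelf's top. Stands along one y edge of the shelf (either one), axes parallel to the shelf's. Origin at the centre of its underside.
- ware_tray: Tray of the same outer size with a divider across its middle, on the shelf's other y edge, holding two good cups, fixed. Origin at the centre of its underside.
- cup0: Good pale clay cup, 58 mm diameter at the rim, 58 mm high, standing in the divided tray; leave it standing where it is. Origin at the centre of its underside.
- cup1: The second good cup, same as cup0.
- scraper: Scraper block, wood, 220 g: a block 130 mm long (x), 30 mm wide (y), 25 mm high with a dark rubber edge underneath (its lowest 6 mm, 26 mm wide), and on it an upright ridge 90 mm long (x) by 22 mm thick (y) from 25 to 70 mm high, to hold it by. Its long flat side does the wiping, moving along its y. Origin at the centre of its underside, z up. It lies upright on the table to one side of the trays.
- scraper_grip (a point): Point to grip the scraper: on the ridge's centre line, 55 mm above its underside; fingers close along the scraper's y.
- tile: Flat rectangular pale clay tile, fixed on the table on the other side of the robot from the scraper (left or right), 170 mm (x) by 110 mm (y), 8 mm thick. Origin at the centre of its underside; the top face is 8 mm above.
- shard_a: Terracotta sherd, irregular flat, about 52 by 32 mm, 10 mm thick, lying on the shelf. Origin near the middle of its underside.
- shard_b: Terracotta sherd, irregular flat, about 45 by 42 mm, 10 mm thick, lying on the shelf. Origin near the middle of its underside.
- shard_c: Terracotta sherd, irregular flat, about 53 by 35 mm, 10 mm thick, lying on the shelf. Origin near the middle of its underside.
Mind the look-alikes: they are no part of the job. What is shaped like the shard_a but red or yellow is not meant.

How it is judged:
By the outcome, as a careful person would: the job done as asked, in the order asked, and still so for the second after the job is handed in, with the robot touching nothing.
It also fails if it takes over 64 s, if anything falls off the work surface, if the arm or the gripper's body presses on something with over 40 N, if the wrist force passes 120 N, or if a joint passes its speed limit or range.

ROBOT

A 6-joint arm with a two-finger parallel gripper is mounted at the origin on the work surface. World frame = base frame: x ahead of the robot, y to its left, z up, the work surface at z = 0. Lengths are in m, angles in degrees, forces in N, time in s.
With the tool pointing down it reaches from about 0.325 to 0.85 m from the base axis. Payload 4.4 kg.
Tool frame: the origin (TCP) lies midway between the tips of the shut fingers; the grasp point (between the pads) lies behind it (ctrl.grip_point_offset is the z of the grasp point in the tool frame, in m); z points along the fingers, y is the line along which they close (so a half turn about z gives the same grasp; the last joint's range is limited). The gripper opens to 94 mm and grips with 3 to 60 N. Pads are 16 mm wide; open, the fingers measure 119 mm over their backs; the gripper's body (75 mm by 177 mm) begins 78 mm behind the grasp point.
Start: joints at [-80.701, 11.837, 88.321, -0, 79.842, -8.623], TCP at [0.177, -0.547, 0.205] pointing down, gripper open.
Joint ranges: [-156.59, 156.59], [-49.26, 127.26], [12.9, 141.05], [-63.56, 243.56], [4.71, 150.69], [-161.64, 161.64]. Speed limits (degrees/s): [159.86, 159.86, 180, 180, 180, 180].

INTERFACE

Orientations are given as a 3x3 rotation matrix whose columns are the frame's x, y, z axes.
In Python, from station import ctrl, camera, camera_model, hand_in gives the robot as it stands.
- The arm moves only by the shell command python3 -m jog 'ROWS' [FORCE]. ROWS is JSON, a list of rows, each an object of numbers: "grip": the closure, from 0 (fully open) to 1 (shut); "dx", "dy", "dz": the shift along the tool's x, y, z in mm; "rx", "ry", "rz": the turn, a rotation vector about the tool's x, y, z in degrees. A call has 1 to 20 rows; each row is the pose to reach, as a shift and turn from the pose commanded when the call began, along the tool's axes at that moment; what a row does not reach only later rows make up. A row lasts 1/12 s, in which the tool goes at most 41.7 mm and 7.16 degrees, less where a joint would pass 70% of its speed; a pose out of reach is approached as far as the arm can. A call with a gripper value outside its range is refused whole. The fingers move at their own pace and stop on an object; FORCE is the grip in N (left out, the last holds). Time passes only in rows, so rows that repeat a pose let the fingers close. It gives the time, the measured TCP pose, the force, the opening and the grip force at its end, in the units of the state.
- ctrl.read_state(): the state, without advancing time (a new reading comes with each control period).
- camera(name): name is "scene" or "top" or "wrist"; returns the picture (480x640x3 uint8, blue, green, red); there is no depth.
- camera_model(name): a dict with "fov_y" (degrees; the focal length in pixels is half the picture's height over the tangent of half this angle, whatever the lens; pixels are square), "cx", "cy" (the principal point, pixels), "R" (3x3) and "t" (3): a world point X has camera coordinates R X + t; the wrist camera has in their place "tool_from_camera" (4x4, takes a point from camera to tool coordinates, whose origin is the TCP and whose axes are the flange's). Camera axes: x right, y down, z forward; pixel columns grow to the right and rows downward; lengths in m; the calibration is good to about 2 mm. A picture is of the moment at which its call begins: read the wrist's pose just before it. camera_model takes no time and is no camera call.
- hand_in(): hands the job in; it is judged then, once.
The state is a dict: "time": time; "qpos": joint angles; "joint_vel": joint speeds; "effort": joint torques, N m; "tool_pos": TCP position; "tcp_rot": TCP orientation; "wrist_force": force on the tool from outside, world axes, zero at the start; "ft_torque": the same for the moment, N m; "opening": finger opening in m; "grip_force": force on a finger pad.
Only numpy, scipy, OpenCV 4.12 (cv2) and the standard library are available. Lean on these libraries where they do the work, as an engineer would, in place of code of your own. Each camera call takes 0.05 s, during which the arm holds its last target. There are 200 camera calls.

## Working session

There is one attempt and no reset: what is moved stays moved. The work goes in short steps, Python scripts to look and compute and a shell command to move; the robot and the scene stay as the last step left them, time stands still between calls to the robot, and variables do not carry over. Pictures are saved under pics/ and viewed, at most 10 in all, crops included, and the job is handed in when it is done.

```bash
mkdir -p pics; ls; python3 - <<'E'
from station import ctrl,camera,camera_model
import cv2,numpy as np
s=ctrl.read_state();print(s['time'],s['tool_pos'],s['tcp_rot'],s['opening'],ctrl.grip_point_offset)
for n in ['top','scene']:
    cv2.imwrite(f'pics/{n}0.png',camera(n));print(n,camera_model(n))
print(camera_model('wrist'))
E
```

```text
pics
0.0 [ 0.17677174 -0.5462995   0.20427597] [[ 9.51483354e-01  3.07699965e-01 -3.99509876e-04]
 [ 3.07700059e-01 -9.51480698e-01  2.27041126e-03]
 [ 3.18479530e-04 -2.28318774e-03 -9.99997343e-01]] 0.09424461053522384 -0.0188
top {'fov_y': 46.0736922785249, 'cx': 321.0990342952315, 'cy': 243.94134587188378, 'R': array([[-0.01270155, -0.99982598,  0.01366276],
       [-0.99418528,  0.01116632, -0.10710245],
       [ 0.10693125, -0.01494368, -0.99415411]]), 't': array([-5.52631420e-04,  5.58473604e-01,  1.35309750e+00])}
scene {'fov_y': 50.08574608225949, 'cx': 326.5161531433483, 'cy': 239.39633073135798, 'R': array([[ 0.87657864,  0.4812405 , -0.00417912],
       [ 0.41510673, -0.76045289, -0.49939744],
       [-0.2435083 ,  0.43602635, -0.86636293]]), 't': array([-0.48513854, -0.18789586,  1.2462165 ])}
{'fov_y': 66.91425032667782, 'cx': 323.59657170946645, 'cy': 241.32756062919574, 'tool_from_camera': array([[ 6.10601640e-04, -9.73327181e-01, -2.29420632e-01,
         6.60258347e-02],
       [ 9.99999669e-01,  4.71056838e-04,  6.63013668e-04,
        -6.19569600e-05],
       [-5.37259067e-04, -2.29420961e-01,  9.73327147e-01,
        -1.78830428e-01],
       [ 0.00000000e+00,  0.00000000e+00,  0.00000000e+00,
         1.00000000e+00]])}
```

View pics/top0.png

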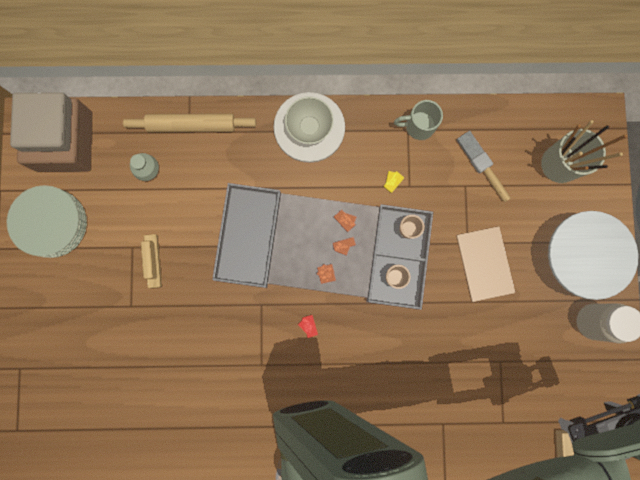

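View pics/scene0.png

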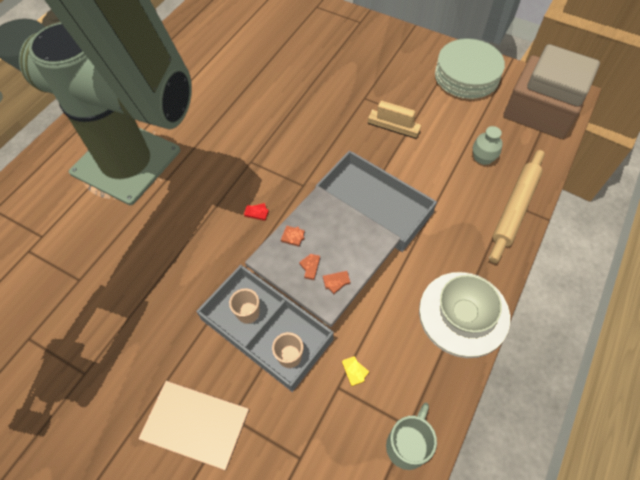

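The top view shows the scrap tray on the left (+y) at (247,235) and the shelf in the middle, with sherds at (345,220), (344,246) and (326,273). The ware tray is at (400,257), the scraper at (151,262) and the tile at (486,264). Next I'll enlarge crops.

```bash
python3 - <<'E'
import cv2,numpy as np
im=cv2.imread('pics/top0.png')
def c(x0,y0,w,h,k):
    o=cv2.resize(im[y0:y0+h,x0:x0+w],None,fx=k,fy=k,interpolation=cv2.INTER_CUBIC)
    for i in range(0,w,10):
        cv2.line(o,(i*k,0),(i*k,10 if (x0+i)%50 else 25),(255,255,0),1)
    for i in range(0,h,10): cv2.line(o,(0,i*k),(10 if (y0+i)%50 else 25,i*k),(255,255,0),1)
    return o
C=np.zeros((600,800,3),np.uint8)
a=c(210,180,230,130,3);C[:390,:690]=a
b=c(130,230,40,70,3);C[390:600,:120]=b
d=c(450,220,70,70,3);C[390:600,130:340]=d
e=c(310,205,50,40,4);e=c(305,205,60,85,2)
C[390:560,350:470]=e
cv2.imwrite('pics/crop.png',C)
E
```

```text
(no output)
```

View pics/crop.png

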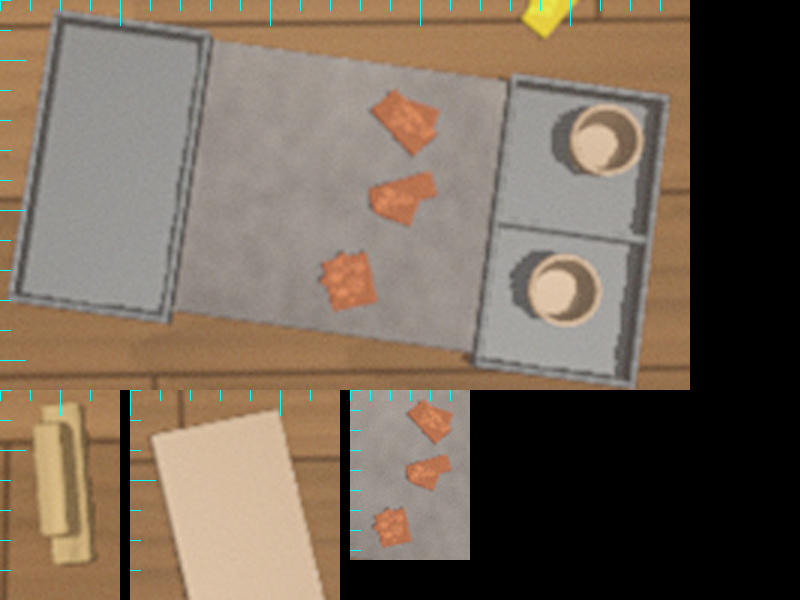

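```bash
cat > h.py <<'E'
import numpy as np
from station import ctrl,camera,camera_model
def px2w(name,p,z):
    m=camera_model(name);f=240/np.tan(np.radians(m['fov_y']/2))
    p=np.atleast_2d(p)
    if 'R' in m: R,t=m['R'],m['t']; o=-R.T@t; Rwc=R.T
    else:
        s=ctrl.read_state();T=m['tool_from_camera'];W=np.array(s['tcp_rot'])
        Rwc=W@T[:3,:3];o=np.array(s['tool_pos'])+W@T[:3,3]
    d=np.c_[(p[:,0]-m['cx'])/f,(p[:,1]-m['cy'])/f,np.ones(len(p))]@Rwc.T
    return (o+d*((z-o[2])/d[:,2])[:,None])[:,:2]
E
python3 - <<'E'
from h import *
np.set_printoptions(precision=4,suppress=True)
A=lambda l:np.array(l,float)/3+[210,180]
sh=px2w('top',A([(212,40),(510,80),(474,352),(175,312)]),.06)
print('shelf',sh,sh.mean(0),[np.linalg.norm(sh[i]-sh[i-1]) for i in range(4)])
yv=((sh[0]-sh[1])+(sh[3]-sh[2]));ya=np.degrees(np.arctan2(*yv[::-1]));print('yaxis ang',ya)
c=sh.mean(0);a=np.radians(ya);Y=np.array([np.cos(a),np.sin(a)]);X=np.array([Y[1],-Y[0]])
loc=lambda w:np.c_[(w-c)@X,(w-c)@Y]*1000
for n,l in dict(a=[(372,108),(395,90),(438,106),(438,125),(413,155)],b=[(370,195),(432,173),(436,190),(405,225),(372,210)],c=[(320,265),(365,251),(376,300),(335,310)]).items():
    print(n,loc(px2w('top',A(l),.065)).round(0).tolist())
print('cups',loc(px2w('top',A([(606,140),(564,290)]),.063)))
B=lambda l:(np.array(l,float)-[0,390])/3+[130,230]
for nm,w in [('base',px2w('top',B([(43,405),(80,403),(92,560),(55,563)]),.025)),('ridge',px2w('top',B([(33,423),(64,421),(75,535),(44,537)]),.07))]:
    v=w[0]+w[1]-w[2]-w[3];print(nm,w,w.mean(0),np.degrees(np.arctan2(v[1],v[0])),np.linalg.norm(v)/2,np.linalg.norm(w[0]-w[1]))
t=px2w('top',[(450+22/3,220+46/3),(450+148/3,220+20/3),(514,293),(473,300)],.008)
v=t[0]+t[1]-t[2]-t[3];print('tile',t,t.mean(0),np.degrees(np.arctan2(v[1],v[0])),np.linalg.norm(v)/2,np.linalg.norm(t[0]-t[1]))
print(X,Y,loc(np.zeros((1,2))))
E
```

```text
shelf [[ 0.6794  0.0894]
 [ 0.6442 -0.1504]
 [ 0.4264 -0.1166]
 [ 0.4609  0.1198]] [ 0.5527 -0.0144] [np.float64(0.2205825489652621), np.float64(0.24233466477948992), np.float64(0.22045141332119933), np.float64(0.23889188419329657)]
yaxis ang 81.67951735980688
a [[72.0, -14.0], [89.0, -30.0], [81.0, -66.0], [65.0, -68.0], [39.0, -51.0]]
b [[2.0, -21.0], [26.0, -68.0], [13.0, -73.0], [-18.0, -52.0], [-9.0, -25.0]]
c [[-58.0, 11.0], [-43.0, -23.0], [-80.0, -37.0], [-92.0, -6.0]]
cups [[  71.6486 -203.2388]
 [ -52.207  -183.9407]]
base [[0.5859 0.426 ]
 [0.5872 0.3959]
 [0.4589 0.3839]
 [0.4569 0.4137]] [0.5222 0.4049] 5.412441610647038 0.1292367195228103 0.030133770096360462
ridge [[0.5659 0.4202]
 [0.5672 0.3958]
 [0.4771 0.3855]
 [0.4758 0.4097]] [0.5215 0.4028] 6.5981973515010965 0.09074372384211099 0.024397072945155286
tile [[ 0.5786 -0.3487]
 [ 0.5994 -0.4553]
 [ 0.4332 -0.4841]
 [ 0.4172 -0.3814]] [ 0.5071 -0.4174] 10.614679487544926 0.1666786385874405 0.10857519231740612
[ 0.9895 -0.1447] [0.1447 0.9895] [[-548.9912  -65.7069]]
```

```bash
cat >> h.py <<'E'
def to(*targets):
    "each (x,y,z,yaw_deg of tool x): print jog deltas from the present pose"
    s=ctrl.read_state();W=np.array(s['tcp_rot']);p=np.array(s['tool_pos'])
    from scipy.spatial.transform import Rotation as Ro
    for x,y,z,yaw in targets:
        a=np.radians(yaw);c,n=np.cos(a),np.sin(a)
        G=np.array([[c,n,0],[n,-c,0],[0,0,-1]])
        d=W.T@(np.array([x,y,z])-p)*1000;r=Ro.from_matrix(W.T@G).as_rotvec(degrees=True)
        print(d.round(1),r.round(2))
E
python3 -c "
from h import *
to((.5,.1,.204,6),(.522,.404,.17,6))"
```

```text
[ 506.4 -515.6    1.6] [-1.200e-01 -1.000e-02  1.192e+01]
[ 620.8 -798.    36.2] [-1.200e-01 -1.000e-02  1.192e+01]
```

```bash
python3 -m jog '[{"dx":506,"dy":-516,"dz":1,"rz":12},{"dx":506,"dy":-516,"dz":1,"rz":12},{"dx":506,"dy":-516,"dz":1,"rz":12},{"dx":506,"dy":-516,"dz":1,"rz":12},{"dx":506,"dy":-516,"dz":1,"rz":12},{"dx":506,"dy":-516,"dz":1,"rz":12},{"dx":506,"dy":-516,"dz":1,"rz":12},{"dx":506,"dy":-516,"dz":1,"rz":12},{"dx":506,"dy":-516,"dz":1,"rz":12},{"dx":506,"dy":-516,"dz":1,"rz":12},{"dx":506,"dy":-516,"dz":1,"rz":12},{"dx":506,"dy":-516,"dz":1,"rz":12},{"dx":506,"dy":-516,"dz":1,"rz":12},{"dx":506,"dy":-516,"dz":1,"rz":12},{"dx":506,"dy":-516,"dz":1,"rz":12},{"dx":506,"dy":-516,"dz":1,"rz":12},{"dx":506,"dy":-516,"dz":1,"rz":12},{"dx":506,"dy":-516,"dz":1,"rz":12},{"dx":506,"dy":-516,"dz":1,"rz":12},{"dx":506,"dy":-516,"dz":1,"rz":12}]' 30
python3 -c "
from h import *
to((.522,.404,.17,6))"
```

```text
[ 620.8 -798.    36.2] [-1.200e-01 -1.000e-02  1.192e+01]schema error: expected keys grip, dx, dy, dz, rx, ry, rz
```

```bash
python3 -m jog '[{"grip":0,"dx":506,"dy":-516,"dz":1,"rx":0,"ry":0,"rz":12},{"grip":0,"dx":506,"dy":-516,"dz":1,"rx":0,"ry":0,"rz":12},{"grip":0,"dx":506,"dy":-516,"dz":1,"rx":0,"ry":0,"rz":12},{"grip":0,"dx":506,"dy":-516,"dz":1,"rx":0,"ry":0,"rz":12},{"grip":0,"dx":506,"dy":-516,"dz":1,"rx":0,"ry":0,"rz":12},{"grip":0,"dx":506,"dy":-516,"dz":1,"rx":0,"ry":0,"rz":12},{"grip":0,"dx":506,"dy":-516,"dz":1,"rx":0,"ry":0,"rz":12},{"grip":0,"dx":506,"dy":-516,"dz":1,"rx":0,"ry":0,"rz":12},{"grip":0,"dx":506,"dy":-516,"dz":1,"rx":0,"ry":0,"rz":12},{"grip":0,"dx":506,"dy":-516,"dz":1,"rx":0,"ry":0,"rz":12},{"grip":0,"dx":506,"dy":-516,"dz":1,"rx":0,"ry":0,"rz":12},{"grip":0,"dx":506,"dy":-516,"dz":1,"rx":0,"ry":0,"rz":12},{"grip":0,"dx":506,"dy":-516,"dz":1,"rx":0,"ry":0,"rz":12},{"grip":0,"dx":506,"dy":-516,"dz":1,"rx":0,"ry":0,"rz":12},{"grip":0,"dx":506,"dy":-516,"dz":1,"rx":0,"ry":0,"rz":12},{"grip":0,"dx":506,"dy":-516,"dz":1,"rx":0,"ry":0,"rz":12},{"grip":0,"dx":506,"dy":-516,"dz":1,"rx":0,"ry":0,"rz":12},{"grip":0,"dx":506,"dy":-516,"dz":1,"rx":0,"ry":0,"rz":12},{"grip":0,"dx":506,"dy":-516,"dz":1,"rx":0,"ry":0,"rz":12},{"grip":0,"dx":506,"dy":-516,"dz":1,"rx":0,"ry":0,"rz":12}]' 30
python3 -c "
from h import *
to((.522,.404,.17,6))"
```

```text
time: 1.77
tool_pos: [0.499, 0.1, 0.2037]
tcp_rot: [[0.994, 0.105, -0.002], [0.105, -0.994, -0.001], [-0.002, 0.0, -1.0]]
wrist_force: [-0.6, -0.6, -0.6]
opening: 0.0938
grip_force: 0.0
[  54.9 -299.9   33.5] [0.03 0.11 0.04]
```

```bash
python3 -m jog '[{"grip":0,"dx":55,"dy":-300,"dz":33,"rx":0,"ry":0,"rz":0},{"grip":0,"dx":55,"dy":-300,"dz":33,"rx":0,"ry":0,"rz":0},{"grip":0,"dx":55,"dy":-300,"dz":33,"rx":0,"ry":0,"rz":0},{"grip":0,"dx":55,"dy":-300,"dz":33,"rx":0,"ry":0,"rz":0},{"grip":0,"dx":55,"dy":-300,"dz":33,"rx":0,"ry":0,"rz":0},{"grip":0,"dx":55,"dy":-300,"dz":33,"rx":0,"ry":0,"rz":0},{"grip":0,"dx":55,"dy":-300,"dz":33,"rx":0,"ry":0,"rz":0},{"grip":0,"dx":55,"dy":-300,"dz":33,"rx":0,"ry":0,"rz":0},{"grip":0,"dx":55,"dy":-300,"dz":33,"rx":0,"ry":0,"rz":0},{"grip":0,"dx":55,"dy":-300,"dz":33,"rx":0,"ry":0,"rz":0},{"grip":0,"dx":55,"dy":-300,"dz":33,"rx":0,"ry":0,"rz":0}]'
python3 -c "
from h import *
import cv2
print(ctrl.read_state()['tool_pos'])
cv2.imwrite('pics/w1.png',camera('wrist'))"
```

```text
time: 2.68
tool_pos: [0.5237, 0.4013, 0.1714]
tcp_rot: [[0.995, 0.101, -0.0], [0.101, -0.995, -0.001], [-0.001, 0.001, -1.0]]
wrist_force: [0.4, -1.2, 0.2]
opening: 0.0937
grip_force: 0.0
[0.52370182 0.40129592 0.17138881]
```

View pics/w1.png

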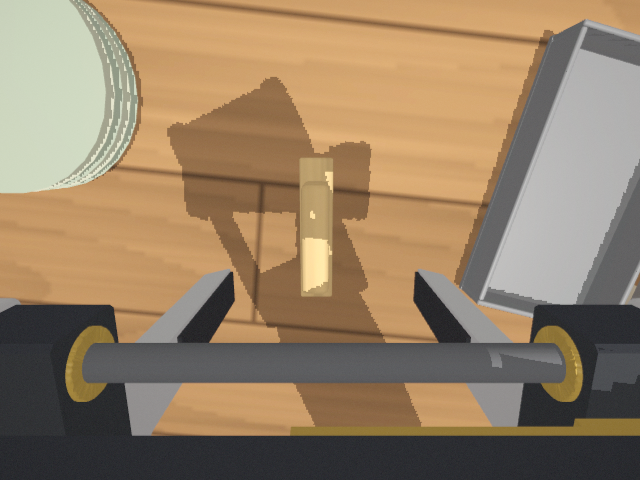

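The wrist view shows the scraper almost aligned between the fingers. The far end of the block is at row 158, cols 300-333. The ridge's far top edge is at row 182, cols 303-331, and the near end is at row 296, cols 303-331.

```bash
python3 -c "
from h import *
np.set_printoptions(precision=4,suppress=True)
print(px2w('wrist',[(300,158),(333,158)],.025));r=px2w('wrist',[(302,182),(331,182),(303,292),(331,292)],.07);print(r,r.mean(0))
to((.523,.403,.0365,6))"
```

```text
[[0.5855 0.428 ]
 [0.5884 0.3993]]
[[0.5684 0.4222]
 [0.5707 0.4001]
 [0.4796 0.4135]
 [0.4819 0.3907]] [0.5251 0.4066]
[ -0.6  -1.9 135.2] [ 0.05  0.02 -0.22]
```

```bash
python3 -m jog '[{"grip":0,"dx":0,"dy":-4,"dz":40,"rx":0,"ry":0,"rz":0},{"grip":0,"dx":0,"dy":-4,"dz":80,"rx":0,"ry":0,"rz":0},{"grip":0,"dx":0,"dy":-4,"dz":110,"rx":0,"ry":0,"rz":0},{"grip":0,"dx":0,"dy":-4,"dz":128,"rx":0,"ry":0,"rz":0},{"grip":0,"dx":0,"dy":-4,"dz":135,"rx":0,"ry":0,"rz":0},{"grip":0,"dx":0,"dy":-4,"dz":135,"rx":0,"ry":0,"rz":0},{"grip":0.5,"dx":0,"dy":-4,"dz":135,"rx":0,"ry":0,"rz":0},{"grip":0.8,"dx":0,"dy":-4,"dz":135,"rx":0,"ry":0,"rz":0},{"grip":1,"dx":0,"dy":-4,"dz":135,"rx":0,"ry":0,"rz":0},{"grip":1,"dx":0,"dy":-4,"dz":135,"rx":0,"ry":0,"rz":0},{"grip":1,"dx":0,"dy":-4,"dz":135,"rx":0,"ry":0,"rz":0},{"grip":1,"dx":0,"dy":-4,"dz":135,"rx":0,"ry":0,"rz":0},{"grip":1,"dx":0,"dy":-4,"dz":135,"rx":0,"ry":0,"rz":0},{"grip":1,"dx":0,"dy":-4,"dz":135,"rx":0,"ry":0,"rz":0}]' 40
```

```text
time: 3.9
tool_pos: [0.5229, 0.4077, 0.0365]
tcp_rot: [[0.995, 0.103, 0.0], [0.103, -0.995, 0.0], [0.0, -0.0, -1.0]]
wrist_force: [0.4, 0.5, -1.1]
opening: 0.0439
grip_force: 0.0
```

```bash
python3 -m jog '[{"grip":1,"dx":0,"dy":0,"dz":0,"rx":0,"ry":0,"rz":0},{"grip":1,"dx":0,"dy":0,"dz":0,"rx":0,"ry":0,"rz":0},{"grip":1,"dx":0,"dy":0,"dz":0,"rx":0,"ry":0,"rz":0},{"grip":1,"dx":0,"dy":0,"dz":0,"rx":0,"ry":0,"rz":0},{"grip":1,"dx":0,"dy":0,"dz":0,"rx":0,"ry":0,"rz":0},{"grip":1,"dx":0,"dy":0,"dz":0,"rx":0,"ry":0,"rz":0},{"grip":1,"dx":0,"dy":0,"dz":-40,"rx":0,"ry":0,"rz":0},{"grip":1,"dx":0,"dy":0,"dz":-80,"rx":0,"ry":0,"rz":0},{"grip":1,"dx":0,"dy":0,"dz":-120,"rx":0,"ry":0,"rz":0},{"grip":1,"dx":0,"dy":0,"dz":-120,"rx":0,"ry":0,"rz":0}]'
cat >> h.py <<'E'
C=np.array([.5527,-.0144]);X=np.array([.9895,-.1447]);Y=np.array([.1447,.9895])
def sl(x,y,z): return (*(C+x/1000*X+y/1000*Y),z,-8.3)
E
python3 -c "
from h import *
to(sl(35,-94,.157),sl(35,-94,.099))"
```

```text
time: 4.73
tool_pos: [0.5283, 0.4108, 0.1669]
tcp_rot: [[0.995, 0.103, 0.015], [0.103, -0.995, 0.009], [0.016, -0.007, -1.0]]
wrist_force: [2.3, 0.8, -0.0]
opening: 0.0215
grip_force: 40.0
[ -9.  525.2   6. ] [-0.52 -0.86 14.23]
[ -9.9 525.6  64. ] [-0.52 -0.86 14.23]
```

```bash
python3 -m jog '[{"grip":1,"dx":0,"dy":0,"dz":0,"rx":0,"ry":0,"rz":0},{"grip":1,"dx":0,"dy":0,"dz":0,"rx":0,"ry":0,"rz":0},{"grip":1,"dx":0,"dy":0,"dz":0,"rx":0,"ry":0,"rz":0}]'
python3 -c "
from h import *
to(sl(35,-94,.157),sl(35,-94,.099))"
```

```text
time: 4.98
tool_pos: [0.5209, 0.4064, 0.1531]
tcp_rot: [[0.995, 0.103, -0.005], [0.103, -0.995, -0.003], [-0.006, 0.003, -1.0]]
wrist_force: [-0.2, 0.5, -2.6]
opening: 0.0217
grip_force: 40.0
[ -1.  521.5  -2.5] [ 0.19  0.3  14.22]
[ -0.7 521.4  55.5] [ 0.19  0.3  14.22]
```

```bash
python3 -m jog '[{"grip":1,"dx":-3,"dy":523,"dz":0,"rx":0,"ry":0,"rz":14.2},{"grip":1,"dx":-3,"dy":523,"dz":0,"rx":0,"ry":0,"rz":14.2},{"grip":1,"dx":-3,"dy":523,"dz":0,"rx":0,"ry":0,"rz":14.2},{"grip":1,"dx":-3,"dy":523,"dz":0,"rx":0,"ry":0,"rz":14.2},{"grip":1,"dx":-3,"dy":523,"dz":0,"rx":0,"ry":0,"rz":14.2},{"grip":1,"dx":-3,"dy":523,"dz":0,"rx":0,"ry":0,"rz":14.2},{"grip":1,"dx":-3,"dy":523,"dz":0,"rx":0,"ry":0,"rz":14.2},{"grip":1,"dx":-3,"dy":523,"dz":0,"rx":0,"ry":0,"rz":14.2},{"grip":1,"dx":-3,"dy":523,"dz":0,"rx":0,"ry":0,"rz":14.2},{"grip":1,"dx":-3,"dy":523,"dz":0,"rx":0,"ry":0,"rz":14.2},{"grip":1,"dx":-3,"dy":523,"dz":0,"rx":0,"ry":0,"rz":14.2},{"grip":1,"dx":-3,"dy":523,"dz":0,"rx":0,"ry":0,"rz":14.2},{"grip":1,"dx":-3,"dy":523,"dz":0,"rx":0,"ry":0,"rz":14.2},{"grip":1,"dx":-3,"dy":523,"dz":0,"rx":0,"ry":0,"rz":14.2},{"grip":1,"dx":-3,"dy":523,"dz":0,"rx":0,"ry":0,"rz":14.2},{"grip":1,"dx":-3,"dy":523,"dz":0,"rx":0,"ry":0,"rz":14.2},{"grip":1,"dx":-3,"dy":523,"dz":0,"rx":0,"ry":0,"rz":14.2},{"grip":1,"dx":-3,"dy":523,"dz":0,"rx":0,"ry":0,"rz":14.2},{"grip":1,"dx":-3,"dy":523,"dz":0,"rx":0,"ry":0,"rz":14.2}]'
python3 -c "
from h import *
import cv2
to(sl(35,-94,.157),sl(35,-94,.0975))
a=camera('wrist');b=camera('scene')
cv2.imwrite('pics/w2.png',np.hstack([cv2.resize(a,(400,300)),cv2.resize(b[150:390,180:500],(400,300))]))"
```

```text
time: 6.57
tool_pos: [0.5738, -0.1115, 0.1562]
tcp_rot: [[0.99, -0.142, -0.001], [-0.142, -0.99, 0.0], [-0.001, -0.0, -1.0]]
wrist_force: [-0.1, -0.5, -2.5]
opening: 0.0217
grip_force: 40.0
[ 0.1  1.  -0.8] [-0.01  0.03  0.14]
[ 0.2  1.  58.7] [-0.01  0.03  0.14]
```

View pics/w2.png

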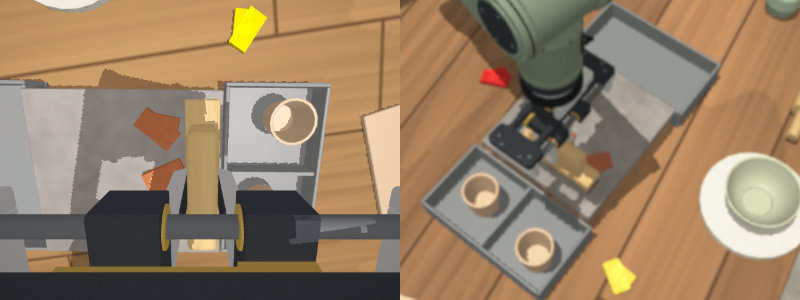

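```bash
python3 -c "
from h import *
w=px2w('wrist',[(294,257),(290,200),(352,146)],.07)-C;print(w@X*1000,w@Y*1000)"
```

```text
[ 26.40218895  69.6414969  107.96340159] [ -71.12410671  -68.88293336 -113.41047119]
```

Sherd b's back edge is at y -71 and the scraper front will be at about -79, so it clears. Lowering.

```bash
python3 -m jog '[{"grip":1,"dx":0,"dy":1,"dz":25,"rx":0,"ry":0,"rz":0},{"grip":1,"dx":0,"dy":1,"dz":45,"rx":0,"ry":0,"rz":0},{"grip":1,"dx":0,"dy":1,"dz":54,"rx":0,"ry":0,"rz":0},{"grip":1,"dx":0,"dy":1,"dz":59,"rx":0,"ry":0,"rz":0},{"grip":1,"dx":0,"dy":1,"dz":59,"rx":0,"ry":0,"rz":0},{"grip":1,"dx":0,"dy":1,"dz":59,"rx":0,"ry":0,"rz":0},{"grip":1,"dx":0,"dy":1,"dz":59,"rx":0,"ry":0,"rz":0}]'
python3 -c "
from h import *
to(sl(35,-94,.097),sl(35,150,.097))"
```

```text
time: 7.25
tool_pos: [0.5747, -0.1141, 0.0984]
tcp_rot: [[0.99, -0.144, 0.002], [-0.144, -0.99, -0.001], [0.002, 0.0, -1.0]]
wrist_force: [0.2, 0.1, -2.9]
opening: 0.0222
grip_force: 40.0
[-1.2 -1.5  1.4] [ 0.02 -0.12  0.03]
[  -1.  -245.5    1.3] [ 0.02 -0.12  0.03]
```

```bash
python3 -m jog '[{"grip":1,"dx":0,"dy":0,"dz":0.5,"rx":0,"ry":0,"rz":0},{"grip":1,"dx":0,"dy":-8,"dz":0.5,"rx":0,"ry":0,"rz":0},{"grip":1,"dx":0,"dy":-20,"dz":0.5,"rx":0,"ry":0,"rz":0},{"grip":1,"dx":0,"dy":-34,"dz":0.5,"rx":0,"ry":0,"rz":0},{"grip":1,"dx":0,"dy":-49,"dz":0.5,"rx":0,"ry":0,"rz":0},{"grip":1,"dx":0,"dy":-64,"dz":0.5,"rx":0,"ry":0,"rz":0},{"grip":1,"dx":0,"dy":-79,"dz":0.5,"rx":0,"ry":0,"rz":0},{"grip":1,"dx":0,"dy":-94,"dz":0.5,"rx":0,"ry":0,"rz":0},{"grip":1,"dx":0,"dy":-109,"dz":0.5,"rx":0,"ry":0,"rz":0},{"grip":1,"dx":0,"dy":-124,"dz":0.5,"rx":0,"ry":0,"rz":0},{"grip":1,"dx":0,"dy":-139,"dz":0.5,"rx":0,"ry":0,"rz":0},{"grip":1,"dx":0,"dy":-154,"dz":0.5,"rx":0,"ry":0,"rz":0},{"grip":1,"dx":0,"dy":-169,"dz":0.5,"rx":0,"ry":0,"rz":0},{"grip":1,"dx":0,"dy":-184,"dz":0.5,"rx":0,"ry":0,"rz":0},{"grip":1,"dx":0,"dy":-199,"dz":0.5,"rx":0,"ry":0,"rz":0},{"grip":1,"dx":0,"dy":-214,"dz":0.5,"rx":0,"ry":0,"rz":0},{"grip":1,"dx":0,"dy":-229,"dz":0.5,"rx":0,"ry":0,"rz":0},{"grip":1,"dx":0,"dy":-243,"dz":0.5,"rx":0,"ry":0,"rz":0},{"grip":1,"dx":0,"dy":-245,"dz":0.5,"rx":0,"ry":0,"rz":0},{"grip":1,"dx":0,"dy":-245,"dz":0.5,"rx":0,"ry":0,"rz":0}]'
python3 -c "
from h import *
import cv2
to(sl(-42,-100,.157),sl(35,150,.097),sl(35,150,.157))
a=camera('wrist');b=camera('scene')
cv2.imwrite('pics/w3.png',np.hstack([cv2.resize(a,(400,300)),cv2.resize(b[150:390,180:500],(400,300))]))"
```

```text
time: 8.92
tool_pos: [0.609, 0.1298, 0.0968]
tcp_rot: [[0.99, -0.142, -0.0], [-0.142, -0.99, -0.0], [-0.0, 0.0, -1.0]]
wrist_force: [-0.9, -0.1, -2.8]
opening: 0.0216
grip_force: 40.0
[-77.5 250.6 -60.1] [0.01 0.   0.13]
[ 0.1  0.8 -0.2] [0.01 0.   0.13]
[  0.1   0.8 -60.2] [0.01 0.   0.13]
```

View pics/w3.png

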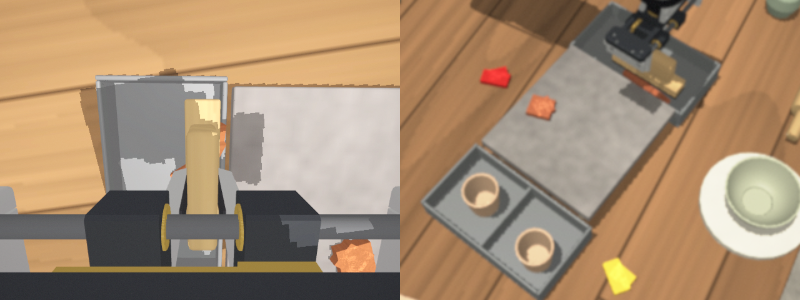

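Sherds a and b went into the tray, and c is still on the shelf. Second stroke.

```bash
python3 -m jog '[{"grip":1,"dx":0,"dy":0,"dz":-30,"rx":0,"ry":0,"rz":0},{"grip":1,"dx":0,"dy":0,"dz":-55,"rx":0,"ry":0,"rz":0},{"grip":1,"dx":-10,"dy":30,"dz":-55,"rx":0,"ry":0,"rz":0},{"grip":1,"dx":-25,"dy":65,"dz":-55,"rx":0,"ry":0,"rz":0},{"grip":1,"dx":-38,"dy":100,"dz":-55,"rx":0,"ry":0,"rz":0},{"grip":1,"dx":-52,"dy":140,"dz":-55,"rx":0,"ry":0,"rz":0},{"grip":1,"dx":-65,"dy":175,"dz":-55,"rx":0,"ry":0,"rz":0},{"grip":1,"dx":-75,"dy":203,"dz":-55,"rx":0,"ry":0,"rz":0},{"grip":1,"dx":-77,"dy":212,"dz":-55,"rx":0,"ry":0,"rz":0},{"grip":1,"dx":-77,"dy":212,"dz":-55,"rx":0,"ry":0,"rz":0},{"grip":1,"dx":-77,"dy":212,"dz":-30,"rx":0,"ry":0,"rz":0},{"grip":1,"dx":-77,"dy":212,"dz":-10,"rx":0,"ry":0,"rz":0},{"grip":1,"dx":-77,"dy":212,"dz":-3,"rx":0,"ry":0,"rz":0},{"grip":1,"dx":-77,"dy":212,"dz":0,"rx":0,"ry":0,"rz":0},{"grip":1,"dx":-77,"dy":212,"dz":0,"rx":0,"ry":0,"rz":0},{"grip":1,"dx":-77,"dy":212,"dz":0,"rx":0,"ry":0,"rz":0},{"grip":1,"dx":-77,"dy":212,"dz":0,"rx":0,"ry":0,"rz":0}]'
python3 -c "
from h import *
to(sl(-42,-62,.097),sl(-42,150,.097))"
```

```text
time: 10.43
tool_pos: [0.5035, -0.0701, 0.0979]
tcp_rot: [[0.99, -0.143, 0.002], [-0.143, -0.99, -0.001], [0.002, 0.0, -1.0]]
wrist_force: [-0.2, 0.2, -2.1]
opening: 0.0218
grip_force: 40.0
[-1.4 -0.2  0.9] [ 0.01 -0.13  0.06]
[  -1.1 -212.2    0.8] [ 0.01 -0.13  0.06]
```

```bash
python3 -m jog '[{"grip":1,"dx":0,"dy":0,"dz":0,"rx":0,"ry":0,"rz":0},{"grip":1,"dx":0,"dy":-8,"dz":0,"rx":0,"ry":0,"rz":0},{"grip":1,"dx":0,"dy":-20,"dz":0,"rx":0,"ry":0,"rz":0},{"grip":1,"dx":0,"dy":-34,"dz":0,"rx":0,"ry":0,"rz":0},{"grip":1,"dx":0,"dy":-49,"dz":0,"rx":0,"ry":0,"rz":0},{"grip":1,"dx":0,"dy":-64,"dz":0,"rx":0,"ry":0,"rz":0},{"grip":1,"dx":0,"dy":-79,"dz":0,"rx":0,"ry":0,"rz":0},{"grip":1,"dx":0,"dy":-94,"dz":0,"rx":0,"ry":0,"rz":0},{"grip":1,"dx":0,"dy":-109,"dz":0,"rx":0,"ry":0,"rz":0},{"grip":1,"dx":0,"dy":-124,"dz":0,"rx":0,"ry":0,"rz":0},{"grip":1,"dx":0,"dy":-139,"dz":0,"rx":0,"ry":0,"rz":0},{"grip":1,"dx":0,"dy":-154,"dz":0,"rx":0,"ry":0,"rz":0},{"grip":1,"dx":0,"dy":-169,"dz":0,"rx":0,"ry":0,"rz":0},{"grip":1,"dx":0,"dy":-184,"dz":0,"rx":0,"ry":0,"rz":0},{"grip":1,"dx":0,"dy":-199,"dz":0,"rx":0,"ry":0,"rz":0},{"grip":1,"dx":0,"dy":-210,"dz":0,"rx":0,"ry":0,"rz":0},{"grip":1,"dx":0,"dy":-212,"dz":0,"rx":0,"ry":0,"rz":0},{"grip":1,"dx":0,"dy":-212,"dz":-30,"rx":0,"ry":0,"rz":0},{"grip":1,"dx":0,"dy":-212,"dz":-70,"rx":0,"ry":0,"rz":0},{"grip":1,"dx":0,"dy":-212,"dz":-70,"rx":0,"ry":0,"rz":0}]'
python3 -m jog '[{"grip":1,"dx":0,"dy":40,"dz":0,"rx":0,"ry":0,"rz":0},{"grip":1,"dx":0,"dy":80,"dz":0,"rx":0,"ry":0,"rz":0},{"grip":1,"dx":0,"dy":120,"dz":0,"rx":0,"ry":0,"rz":0},{"grip":1,"dx":0,"dy":160,"dz":0,"rx":0,"ry":0,"rz":0},{"grip":1,"dx":0,"dy":200,"dz":0,"rx":0,"ry":0,"rz":0},{"grip":1,"dx":0,"dy":240,"dz":0,"rx":0,"ry":0,"rz":0},{"grip":1,"dx":0,"dy":280,"dz":0,"rx":0,"ry":0,"rz":0},{"grip":1,"dx":0,"dy":300,"dz":0,"rx":0,"ry":0,"rz":0},{"grip":1,"dx":0,"dy":300,"dz":0,"rx":0,"ry":0,"rz":0},{"grip":1,"dx":0,"dy":300,"dz":0,"rx":0,"ry":0,"rz":0}]'
python3 -c "
from h import *
import cv2
to((.5071,-.4174,.167,10.6))
a=camera('top');b=camera('scene')
cv2.imwrite('pics/w4.png',np.hstack([cv2.resize(a[160:340,190:430],(400,300)),cv2.resize(b[130:370,200:520],(400,300))]))"
```

```text
time: 12.1
tool_pos: [0.5383, 0.1404, 0.175]
tcp_rot: [[0.99, -0.144, 0.014], [-0.144, -0.99, 0.001], [0.014, -0.003, -1.0]]
wrist_force: [2.8, 0.5, -0.9]
opening: 0.0217
grip_force: 40.0
time: 12.93
tool_pos: [0.4892, -0.1582, 0.1668]
tcp_rot: [[0.989, -0.147, -0.0], [-0.147, -0.989, 0.001], [-0.0, -0.001, -1.0]]
wrist_force: [-0.1, 0.9, -2.1]
opening: 0.022
grip_force: 40.0
[ 55.9 253.7  -0.4] [-3.000e-02  1.000e-02 -1.907e+01]
```

View pics/w4.png

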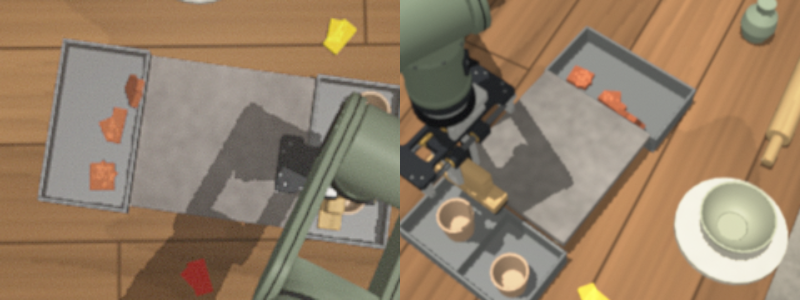

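All three sherds are in the scrap tray, with one leaning near its inner wall. On to the tile.

```bash
python3 -m jog '[{"grip":1,"dx":56,"dy":254,"dz":0,"rx":0,"ry":0,"rz":-19},{"grip":1,"dx":56,"dy":254,"dz":0,"rx":0,"ry":0,"rz":-19},{"grip":1,"dx":56,"dy":254,"dz":0,"rx":0,"ry":0,"rz":-19},{"grip":1,"dx":56,"dy":254,"dz":0,"rx":0,"ry":0,"rz":-19},{"grip":1,"dx":56,"dy":254,"dz":0,"rx":0,"ry":0,"rz":-19},{"grip":1,"dx":56,"dy":254,"dz":0,"rx":0,"ry":0,"rz":-19},{"grip":1,"dx":56,"dy":254,"dz":0,"rx":0,"ry":0,"rz":-19},{"grip":1,"dx":56,"dy":254,"dz":0,"rx":0,"ry":0,"rz":-19},{"grip":1,"dx":56,"dy":254,"dz":0,"rx":0,"ry":0,"rz":-19},{"grip":1,"dx":56,"dy":254,"dz":0,"rx":0,"ry":0,"rz":-19},{"grip":1,"dx":56,"dy":254,"dz":0,"rx":0,"ry":0,"rz":-19},{"grip":1,"dx":56,"dy":254,"dz":0,"rx":0,"ry":0,"rz":-19}]'
python3 - <<'E'
from h import *
import cv2
s=ctrl.read_state()
a=camera('wrist');b=camera('top')
print(s['tool_pos'])
cv2.imwrite('pics/w5w.png',a)
C_=np.zeros((600,800,3),np.uint8)
C_[:480,:640]=a
k=cv2.resize(b[180:300,208:290],None,fx=4,fy=4,interpolation=cv2.INTER_CUBIC)
C_[120:600,472:800]=k
cv2.imwrite('pics/w5.png',C_)
E
```

```text
time: 14.03
tool_pos: [0.509, -0.4146, 0.167]
tcp_rot: [[0.982, 0.188, -0.0], [0.188, -0.982, 0.001], [-0.0, -0.001, -1.0]]
wrist_force: [0.7, -0.1, -2.5]
opening: 0.0219
grip_force: 40.0
[ 0.50901059 -0.41461914  0.16704652]
```

View pics/w5.png

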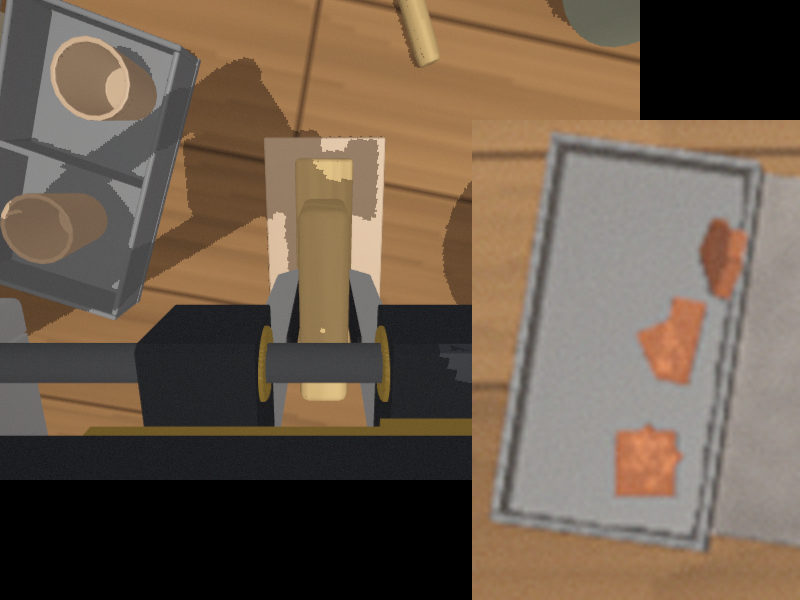

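All three sherds lie inside the tray, one of them leaning against the inner wall. The tile's far corners are at (264,138) and (385,139), and the far end of the scraper block is at row 159, cols 297-352.

```bash
python3 - <<'E'
from h import *
np.set_printoptions(precision=4,suppress=True)
t=px2w('wrist',[(264,138),(385,139)],.008)
v=t[0]-t[1];ang=np.degrees(np.arctan2(v[1],v[0]))-90
l=px2w('wrist',[(264,138),(269,270),(385,139),(380,272)],.008)
print([np.degrees(np.arctan2(*(l[i]-l[i+1])[::-1])) for i in (0,2)])
print('tile',t,np.linalg.norm(v),ang)
for g in (ang,10.6,11): 
  a=np.radians(g);print(g,t.mean(0)-.085*np.array([np.cos(a),np.sin(a)]))
b=px2w('wrist',[(297,159),(352,159)],.1555);a=np.radians(10.8)
print('scraper',b,np.linalg.norm(b[0]-b[1]),b.mean(0)-.065*np.array([np.cos(a),np.sin(a)]),ctrl.read_state()['tool_pos'])
# top view, refined from tile far corners
E
```

```text
[np.float64(10.94614066462017), np.float64(10.833435849360805)]
tile [[ 0.5789 -0.3477]
 [ 0.5985 -0.4544]] 0.10847727545036182 10.393116525134275
10.393116525134275 [ 0.5051 -0.4164]
10.6 [ 0.5051 -0.4167]
11 [ 0.5052 -0.4173]
scraper [[ 0.5696 -0.39  ]
 [ 0.5749 -0.4176]] 0.028143535704341503 [ 0.5084 -0.416 ] [ 0.5089 -0.4154  0.1672]
```

```bash
python3 -m jog '[{"grip":1,"dx":-3,"dy":1,"dz":35,"rx":0,"ry":0,"rz":0},{"grip":1,"dx":-3,"dy":1,"dz":70,"rx":0,"ry":0,"rz":0},{"grip":1,"dx":-3,"dy":1,"dz":98,"rx":0,"ry":0,"rz":0},{"grip":1,"dx":-3,"dy":1,"dz":113,"rx":0,"ry":0,"rz":0},{"grip":1,"dx":-3,"dy":1,"dz":118,"rx":0,"ry":0,"rz":0},{"grip":1,"dx":-3,"dy":1,"dz":120,"rx":0,"ry":0,"rz":0},{"grip":1,"dx":-3,"dy":1,"dz":121.5,"rx":0,"ry":0,"rz":0},{"grip":1,"dx":-3,"dy":1,"dz":122.5,"rx":0,"ry":0,"rz":0},{"grip":1,"dx":-3,"dy":1,"dz":122.5,"rx":0,"ry":0,"rz":0},{"grip":1,"dx":-3,"dy":1,"dz":122.5,"rx":0,"ry":0,"rz":0},{"grip":1,"dx":-3,"dy":1,"dz":122.5,"rx":0,"ry":0,"rz":0},{"grip":1,"dx":-3,"dy":1,"dz":122.5,"rx":0,"ry":0,"rz":0}]'
python3 -c "
from h import *
to((.5063,-.4168,.0445,10.7))"
```

```text
time: 15.13
tool_pos: [0.5061, -0.4186, 0.0453]
tcp_rot: [[0.983, 0.186, 0.001], [0.186, -0.983, -0.001], [0.001, 0.001, -1.0]]
wrist_force: [0.7, 0.2, -2.4]
opening: 0.0217
grip_force: 40.0
[ 0.6 -1.7  0.8] [ 0.06 -0.04  0.02]
```

```bash
python3 -m jog '[{"grip":1,"dx":0.5,"dy":-1,"dz":0.7,"rx":0,"ry":0,"rz":0},{"grip":1,"dx":0.5,"dy":-1,"dz":1,"rx":0,"ry":0,"rz":0},{"grip":1,"dx":0.5,"dy":-1,"dz":1,"rx":0,"ry":0,"rz":0},{"grip":1,"dx":0.5,"dy":-1,"dz":1,"rx":0,"ry":0,"rz":0},{"grip":1,"dx":0.5,"dy":-1,"dz":1,"rx":0,"ry":0,"rz":0}]'
```

```text
time: 15.55
tool_pos: [0.5064, -0.4176, 0.0443]
tcp_rot: [[0.983, 0.186, 0.001], [0.186, -0.983, -0.001], [0.0, 0.001, -1.0]]
wrist_force: [0.1, 0.3, 3.4]
opening: 0.0218
grip_force: 40.0
```

Contact with the tile is light, so I'll release and lift.

```bash
python3 -m jog '[{"grip":0.6,"dx":0,"dy":0,"dz":0,"rx":0,"ry":0,"rz":0},{"grip":0.5,"dx":0,"dy":0,"dz":0,"rx":0,"ry":0,"rz":0},{"grip":0.4,"dx":0,"dy":0,"dz":0,"rx":0,"ry":0,"rz":0},{"grip":0.3,"dx":0,"dy":0,"dz":0,"rx":0,"ry":0,"rz":0},{"grip":0.3,"dx":0,"dy":0,"dz":0,"rx":0,"ry":0,"rz":0},{"grip":0.3,"dx":0,"dy":0,"dz":0,"rx":0,"ry":0,"rz":0},{"grip":0.3,"dx":0,"dy":0,"dz":0,"rx":0,"ry":0,"rz":0},{"grip":0.3,"dx":0,"dy":0,"dz":-10,"rx":0,"ry":0,"rz":0},{"grip":0.3,"dx":0,"dy":0,"dz":-40,"rx":0,"ry":0,"rz":0},{"grip":0.3,"dx":0,"dy":0,"dz":-80,"rx":0,"ry":0,"rz":0},{"grip":0.3,"dx":0,"dy":0,"dz":-120,"rx":0,"ry":0,"rz":0},{"grip":0.3,"dx":-60,"dy":0,"dz":-150,"rx":0,"ry":0,"rz":0},{"grip":0.3,"dx":-60,"dy":0,"dz":-180,"rx":0,"ry":0,"rz":0},{"grip":0.3,"dx":-60,"dy":0,"dz":-180,"rx":0,"ry":0,"rz":0},{"grip":0.3,"dx":-60,"dy":0,"dz":-180,"rx":0,"ry":0,"rz":0},{"grip":0.3,"dx":-60,"dy":0,"dz":-180,"rx":0,"ry":0,"rz":0}]'
python3 - <<'E'
from h import *
import cv2
a=camera('wrist');b=camera('scene')
cv2.imwrite('pics/w6.png',np.hstack([cv2.resize(a,(400,300)),cv2.resize(b[110:470,100:520],(400,300))]))
E
```

```text
time: 16.88
tool_pos: [0.4473, -0.4283, 0.2239]
tcp_rot: [[0.983, 0.186, 0.001], [0.186, -0.983, -0.001], [0.001, 0.001, -1.0]]
wrist_force: [-0.0, 0.9, -0.2]
opening: 0.0659
grip_force: 0.0
```

View pics/w6.png

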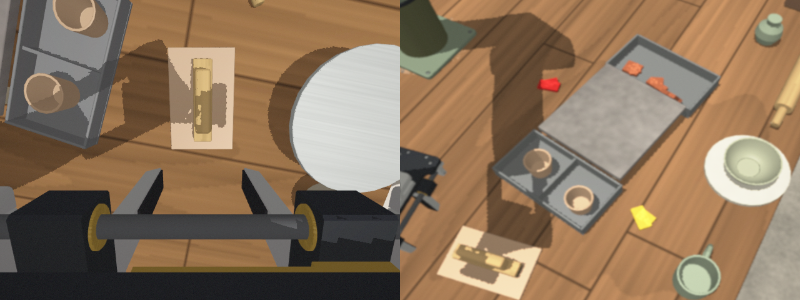

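The scraper stands upright in the middle of the tile and along its length. The shelf is clear, the sherds are in the tray and the cups are still standing.

```bash
python3 -c "
from station import hand_in
print(hand_in())"
```

```text
the job is handed in; nothing more can be done
None
```

The job is handed in at about 17 s robot time: all three sherds are in the scrap tray (one leaning on its inner wall), both cups are still standing, and the scraper sits rubber edge down in the middle of the tile along its length.

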